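# Make up the staining kit tray beside the microscope

## Robot

A 6-joint arm with a two-finger parallel gripper is mounted at the origin on a cart in front of the work surface, level with it; the furniture and walls round the work are solid. World frame = base frame: x ahead of the robot, y to its left, z up, the work surface at z = 0. Lengths are in mm, angles in rad, forces in N, time in s.
With the tool pointing down it reaches from about 300 to 750 mm from the base axis. Payload 8.5 kg.
Tool frame: the origin (TCP) lies midway between the tips of the shut fingers; the grasp point (between the pads) lies 19 mm behind it; z points along the fingers, y is the line along which they close (so a half turn about z gives the same grasp; the last joint's range is limited). The gripper opens to 88 mm and grips with 3 to 60 N. Pads are 18 mm wide; open, the fingers measure 123 mm over their backs; the gripper's body (75 mm by 187 mm) begins 45 mm behind the grasp point.
Start: joints at [0.982, 0.381, 1.297, -0, 1.464, -0.215], TCP at [200.826, 512.005, 238.748] pointing down, gripper open.
Joint ranges: [-3.11, 3.11], [-0.89, 2.33], [0.22, 2.48], [-1.42, 4.56], [0.17, 2.85], [-2.88, 2.88]. Speed limits (rad/s): [2.39, 2.39, 3.14, 3.14, 3.14, 3.14].

## Interface

Orientations are given as a 3x3 rotation matrix whose columns are the frame's x, y, z axes.
In Python, from station import r, cams, order gives the robot as it stands. The module is installed in compiled form; this text tells all that it offers.
- The arm moves only by the tool send_rows, never from a script. Its argument "increments" is a list of rows, each a list of 7 numbers: the opening, from 0 (shut) to 1 (fully open), then the shift along the tool's x, y, z in mm, then the turn, a rotation vector about the tool's x, y, z in units of 6 degrees (1.0 is 6 degrees). A call has 1 to 8 rows; each row is the pose to reach, as a shift and turn from the pose commanded when the call began, along the tool's axes at that moment; what a row does not reach only later rows make up. A row lasts 1/12 s, in which the tool goes at most 41.7 mm and 7.16 degrees, less where a joint would pass 70% of its speed; a pose out of reach is approached as far as the arm can. A call with a gripper value outside its range is refused whole. The fingers move at their own pace and stop on an object; the grip force is fixed at half the most. Time passes only in rows, so rows that repeat a pose let the fingers close. It gives the time, the measured TCP pose, the force, the opening and the grip force at its end, in the units of the state.
- r.get_obs(): the state, without advancing time (a new reading comes with each control period).
- cams.snapshot(name): name is "scene" or "top" or "wrist"; returns a dict with "frame" (420x560x3 uint8, red, green, blue), "fx", "fy", "cx", "cy" (pixels), "extrinsics" (4x4, takes a point from camera to world coordinates). Camera axes: x right, y up, looking along -z (the intrinsics and any distortion apply to the point x, -y, -z); pixel columns grow to the right and rows downward; lengths in mm; the calibration is good to about 2 mm. A picture is of the moment at which its call begins. There is no depth.
- order.job_done(): hands the job in; it is judged then, once.
The state is a dict: "t": time; "q": joint angles; "joint_velocities": joint speeds; "joint_efforts": joint torques, N m; "position": TCP position; "orientation": TCP orientation; "ft_force": force on the tool from outside, world axes, zero at the start; "moment": the same for the moment, N m; "gripper_width": opening from 0.0 (shut) to 1.0 (fully open); "grasp_force": force on a finger pad.
Only numpy, scipy, OpenCV 4.12 (cv2) and the standard library are available. Lean on these libraries where they do the work, as an engineer would, in place of code of your own. Each camera call takes 0.05 s, during which the arm holds its last target. There are 200 camera calls.

## Task

Make up the staining kit from the things on the near half of the bench: put the red-capped bottle, the pink culture dish, the timer and the cover-glass box each into the tray insert whose pocket is cut for it, fully seated and let go. Keep the bottle upright and the dish level all the way, and leave the blue-capped bottle and the straw-coloured dish, which belong to another job, where they stand.

Things in the scene. Friction and masses are not known exactly. Their poses are not given: they have to be found in the camera images.
- red_cap_bottle: Clear screw-cap bottle with a RED cap and pale label, standing upright, 40 mm diameter, 86 mm high. Origin: centre of its underside; z up. Belongs in the kit. (The fixed bottles, vials and dish in the far left corner are stock out of reach.)
- pink_dish: Lidded 60 mm culture dish with PINK medium (pink disc seen from above), lying flat, 60 mm diameter, 16 mm high. Origin: centre of its underside; z up. Belongs in the kit.
- kit_timer: White square bench timer with a display and three keys on top, 64 x 64 mm, 21 mm high, lying flat. Origin: centre of its underside; x and y along its sides, z up. Belongs in the kit.
- cover_box: Small cover-glass box with a very pale blue, almost white lid on a cream base, 26 mm along its x, 30 mm along its y, 22 mm high; the lid does not come off. Origin: centre of its underside; z up. Belongs in the kit.
- blue_cap_bottle: Look-alike: the same bottle with a BLUE cap, 40 mm diameter, 86 mm high. Stays where it stands (a further red and blue pair far back left is fixed stock). Origin: centre of its underside; z up.
- straw_dish: Look-alike: the same dish with pale STRAW-coloured medium, 60 mm diameter, 16 mm high. Stays where it lies (another straw dish far back is fixed). Origin: centre of its underside; z up.
- bottle_insert: Insert with a round well, 48 mm diameter, 24 mm deep (floor 12 mm over bench), for the bottle; one of four dark foam blocks 94 mm square, fixed 2 by 2 (pitch 96, order changes) in a white tray 206 mm square. Origin: underside centre, 6 mm over the bench, below the pocket's centre; z up, x and y along its sides. Block top 36 mm over bench, pocket floor blue, mouth bevelled 4 mm.
- dish_insert: Insert with a round recess, 68 mm diameter, 6 mm deep (floor 30 mm over bench), for the culture dish; one of four dark foam blocks 94 mm square, fixed 2 by 2 (pitch 96, order changes) in a white tray 206 mm square. Origin: underside centre, 6 mm over the bench, below the pocket's centre; z up, x and y along its sides. Block top 36 mm over bench, pocket floor blue, mouth bevelled 4 mm.
- timer_insert: Insert with a square recess, 72 x 72 mm, 6 mm deep (floor 30 mm over bench), sides along x and y, for the timer; one of four dark foam blocks 94 mm square, fixed 2 by 2 (pitch 96, order changes) in a white tray 206 mm square. Origin: underside centre, 6 mm over the bench, below the pocket's centre; z up, x and y along its sides. Block top 36 mm over bench, pocket floor blue, mouth bevelled 4 mm.
- box_insert: Insert with a recess 34 mm along x by 38 along y, 10 mm deep (floor 26 mm over bench), for the cover-glass box; one of four dark foam blocks 94 mm square, fixed 2 by 2 (pitch 96, order changes) in a white tray 206 mm square. Origin: underside centre, 6 mm over the bench, below the pocket's centre; z up, x and y along its sides. Block top 36 mm over bench, pocket floor blue, mouth bevelled 4 mm.
There are look-alikes about, which are no part of the job. There is more than one size of the pink_dish; the job needs the larger.

How it is judged (in metres and radians):
At the end, for the whole second after the job is handed in: Red-capped bottle, pink dish, timer and cover-glass box rest in their own pockets: centre within 8 mm of the pocket's, underside within 4 mm of its floor, level within 0.12 rad, at rest. Blue-capped bottle and straw dish within 20 mm of their start, upright (horizontal distance between red_cap_bottle and bottle_insert below 0.008 m and z of red_cap_bottle in the frame of bottle_insert below 0.01 m and angle between each of red_cap_bottle, pink_dish, kit_timer, cover_box, blue_cap_bottle, straw_dish's own z axis and vertical below 0.12 rad and linear speed of each of red_cap_bottle, pink_dish, kit_timer, cover_box below 0.02 m/s and horizontal distance between pink_dish and dish_insert below 0.008 m and z of pink_dish in the frame of dish_insert below 0.028 m and horizontal distance between kit_timer and timer_insert below 0.008 m and z of kit_timer in the frame of timer_insert below 0.028 m and horizontal distance between cover_box and box_insert below 0.008 m and z of cover_box in the frame of box_insert below 0.024 m and distance of each of blue_cap_bottle, straw_dish from where it was at the start of the episode below 0.02 m); the robot touches nothing.
It fails at once if the blue-capped bottle is moved by more than 20 mm (distance of blue_cap_bottle from where it was at the start of the episode above 0.02 m).
It fails at once if the straw-coloured dish is moved by more than 20 mm (distance of straw_dish from where it was at the start of the episode above 0.02 m).
It fails at once if the red-capped bottle tips by more than 0.5 rad (angle between red_cap_bottle's own z axis and vertical above 0.5 rad).
It fails at once if the pink dish tips by more than 0.5 rad (angle between pink_dish's own z axis and vertical above 0.5 rad).
It also fails if it takes over 102 s, if anything falls off the work surface, if the arm or the gripper's body presses on something with over 40 N, if the wrist force passes 120 N, or if a joint passes its speed limit or range.

## Working session

There is one attempt and no reset: what is moved stays moved. The work goes in short steps, Python scripts to look and compute and a tool call to move; the robot and the scene stay as the last step left them, time stands still between calls to the robot, and variables do not carry over. Pictures are saved under pics/ and viewed, at most 14 in all, crops included, and the job is handed in when it is done.

Besides the shell and the picture viewer there is one more tool, called after "Call:" in YAML: its name, and indented under it one key for each argument. send_rows: Moves the arm, as the interface text tells. Its arguments: {"type":"object","properties":{"increments":{"type":"array"}},"required":["increments"]}

```bash
mkdir -p pics
python3 - <<'E'
from station import r,cams
import cv2,pickle,numpy as np
for n in("scene","top"):
    s=cams.snapshot(n); cv2.imwrite(f"pics/{n}0.png",s["frame"][:,:,::-1]); pickle.dump(s,open(n+"0.pkl","wb"))
    print(n,s["fx"],s["fy"],s["cx"],s["cy"],s["extrinsics"].round(3).tolist(),[k for k in s])
o=r.get_obs();print(o)
E
```

```text
scene 395.3589602775568 395.3589602775568 289.2926041654333 214.59713931260174 [[0.594, 0.596, -0.541, -111.759], [-0.805, 0.437, -0.403, -419.76], [-0.004, 0.674, 0.739, 913.222], [0.0, 0.0, 0.0, 1.0]] ['frame', 'fx', 'fy', 'cx', 'cy', 'extrinsics']
top 445.109737635335 445.109737635335 273.7892958853073 206.86851493180063 [[0.03, 0.982, -0.186, 374.436], [-1.0, 0.027, -0.015, 59.387], [-0.009, 0.187, 0.982, 1048.284], [0.0, 0.0, 0.0, 1.0]] ['frame', 'fx', 'fy', 'cx', 'cy', 'extrinsics']
{'t': 0.1, 'q': array([ 9.81702602e-01,  3.81164322e-01,  1.29812213e+00,  3.21001281e-05,
        1.46359923e+00, -2.15317741e-01]), 'joint_velocities': array([-0.00192731, -0.00072268, -0.00178537, -0.00178254,  0.00048501,
       -0.00013702]), 'joint_efforts': array([ 4.74554065e-03, -4.38650501e+01, -2.24911380e+01,  7.15510198e-02,
        3.42196785e-02, -6.54359792e-05]), 'position': array([200.6953284 , 511.82696324, 238.20153521]), 'orientation': array([[-9.30953872e-01,  3.65136047e-01, -7.44950134e-04],
       [ 3.65136677e-01,  9.30953323e-01, -1.05734465e-03],
       [ 3.07439159e-04, -1.25634771e-03, -9.99999164e-01]]), 'ft_force': array([0.27656916, 1.33888522, 0.34688636]), 'moment': array([-0.00800201, -0.00594804,  0.04134631]), 'grasp_force': 0.0, 'gripper_width': 0.997908002430416}
```

View pics/top0.png

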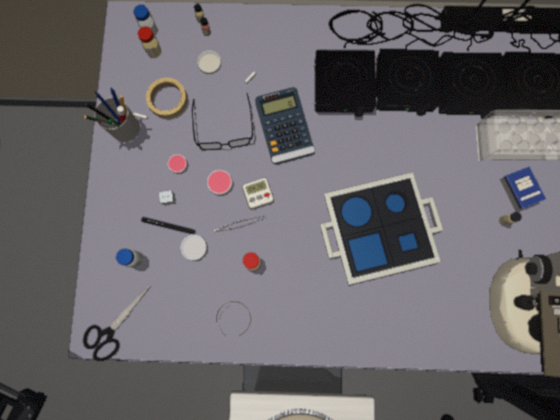

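View pics/scene0.png

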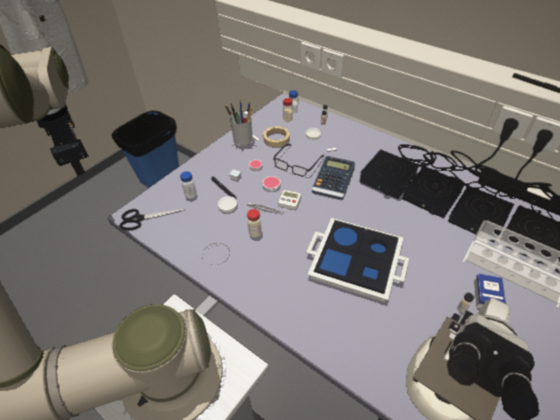

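Top view: the red bottle is at (252,261), the large pink dish at (219,182), the timer at (258,193), the box at (166,197), the blue bottle at (127,258) and the straw dish at (193,247). The tray is centred near (381,228): dish pocket at (356,211), bottle (395,203), timer (367,251), box (407,241). The scene view agrees.

```bash
cat > h.py <<'E'
import numpy as np,cv2,pickle
def ray(s,px,z):
    "pixels (n,2) to world points on plane z"
    px=np.atleast_2d(np.asarray(px,float)); E=s["extrinsics"]
    d=np.c_[(px[:,0]-s["cx"])/s["fx"],-(px[:,1]-s["cy"])/s["fy"],-np.ones(len(px))]@E[:3,:3].T
    return E[:3,3]+d*((z-E[2,3])/d[:,2])[:,None]
def blob(s,seed,lo,hi,rad=40):
    "largest-overlap contour near the seed within an HSV range"
    h=cv2.cvtColor(s["frame"],cv2.COLOR_RGB2HSV)
    m=cv2.inRange(h,np.array(lo),np.array(hi)) if lo[0]<=hi[0] else cv2.inRange(h,np.array([0,*lo[1:]]),np.array(hi))|cv2.inRange(h,np.array(lo),np.array([180,*hi[1:]]))
    k=np.zeros_like(m);cv2.circle(k,seed,rad,255,-1);m&=k
    cs,_=cv2.findContours(m,cv2.RETR_EXTERNAL,cv2.CHAIN_APPROX_NONE)
    return max(cs,key=cv2.contourArea)[:,0,:] if cs else None
def rect(s,c,z):
    w=ray(s,c,z)[:,:2].astype(np.float32); return cv2.minAreaRect(w)
E
python3 - <<'E'
from h import *
s=pickle.load(open("top0.pkl","rb"))
h=cv2.cvtColor(s["frame"],cv2.COLOR_RGB2HSV)
for n,p in dict(red=(252,261),pink=(219,182),timer=(250,187),timer2=(265,203),box=(166,195),dishp=(356,211),bench=(300,200),blue=(124,257),straw=(193,247)).items(): print(n,h[p[1],p[0]])
W=([0,0,150],[180,60,255])
for n,seed,lo,hi,z,rad in [("redcap",(252,261),[165,120,60],[10,255,255],86,16),("pink",(219,182),[160,70,100],[10,255,255],10,18),
 ("timer",(258,193),[0,0,165],[180,40,255],21,24),("box",(166,197),*W,22,13),
 ("dishP",(356,211),[95,120,50],[120,255,255],30,19),("botP",(395,203),[95,120,50],[120,255,255],12,14),("timP",(367,251),[95,120,50],[120,255,255],30,27),("boxP",(407,241),[95,120,50],[120,255,255],26,14),
 ("tray",(381,228),[0,0,0],[180,255,255*60//255],36,60),("straw",(193,247),*W,14,18),("blue",(127,258),[95,120,50],[120,255,255],86,18)]:
    c=blob(s,seed,lo,hi,rad)
    if c is None: print(n,None);continue
    (x,y),(w,l),a=rect(s,c,z); print(n,np.round([x,y,w,l,a],1),"px",c.mean(0).round(1))
E
```

```text
red [  2 194 181]
pink [176 135 213]
timer [ 29  72 106]
timer2 [ 20  25 151]
box [ 84   6 200]
dishp [106 167 128]
bench [130  16 144]
blue [108 185 150]
straw [ 15  13 198]
redcap [438.2 120.3  32.1  32.4   1.7] px [250.7 260.3]
pink [630.  208.3  51.9  53.2   1.6] px [219.2 181.4]
timer [603.8 114.3  59.8  58.6  20.4] px [257.4 192.1]
box [588.2 333.6  29.1  30.8   4.2] px [164.9 196. ]
dishP [ 5.623e+02 -1.177e+02  6.870e+01  6.720e+01  1.000e-01] px [356.2 211.6]
botP [ 588.5 -211.9   42.5   43.8   89. ] px [394.9 202.7]
timP [ 470.2 -142.2   74.5   74.5   14.7] px [367.4 251.7]
boxP [ 495.6 -235.3   35.9   39.    15.5] px [407.7 241.8]
tray [ 527.5 -173.7  185.6  188.8   15.2] px [381.5 227.5]
straw [470.2 262.1  59.2  61.5   8.8] px [192.4 246.6]
blue [438.9 394.   32.3  35.1   1.7] px [124.2 256.6]
```

```bash
cat >> h.py <<'E'
def go(x,y,z,yaw=None):
    "shift/turn in tool axes; yaw (deg) wanted for the closing line"
    from station import r
    o=r.get_obs();R=o["orientation"];v=np.array([x,y,z])-o["position"]
    cur=np.degrees(np.arctan2(R[1,1],R[0,1])); t=0 if yaw is None else (yaw-cur+90)%180-90
    w=R.T@np.array([0,0,-1.]); tz=cv2.Rodrigues(np.cross([0,0,1.],w))[0] # level
    print("pos",o["position"].round(1),"yaw",round(cur,1),"shift",(R.T@v).round(1),"len",round(np.linalg.norm(v)),"turn",[*(np.cross([0,0,1.],w)/np.radians(6)).round(2)[:2],round(-t/6,2)],"t",round(o["t"],1),"w",round(o["gripper_width"]*88,1),"F",round(o["grasp_force"],1),"q",o["q"].round(2))
def look(name):
    from station import cams
    s=cams.snapshot("wrist"); cv2.imwrite(f"pics/{name}.png",s["frame"][:,:,::-1]); pickle.dump(s,open(name+".pkl","wb")); return s
E
python3 -c "
from h import *
go(588,334,170,94);s=look('w0');print(s['extrinsics'].round(2).tolist(),s['fx'])"
```

```text
pos [200.7 511.8 238.2] yaw 68.6 shift [-425.5  -24.    68.1] len 432 turn [np.float64(-0.01), np.float64(-0.0), np.float64(-4.24)] t 0.1 w 87.8 F 0.0 q [ 0.98  0.38  1.3   0.    1.46 -0.22]
[[0.37, -0.89, -0.26, 134.68], [0.93, 0.35, 0.1, 538.75], [-0.0, -0.28, 0.96, 384.21], [0.0, 0.0, 0.0, 1.0]] 348.9270855865612
```

Call:
send_rows:
  increments:
    - [1,-40,-2,6,0,0,-0.5]
    - [1,-80,-4,12,0,0,-1]
    - [1,-120,-7,19,0,0,-1.5]
    - [1,-160,-9,25,0,0,-2]
    - [1,-200,-11,32,0,0,-2.5]
    - [1,-240,-13,38,0,0,-3]
    - [1,-280,-16,45,0,0,-3.5]
    - [1,-320,-18,51,0,0,-4.2]

```text
t: 0.82
position: [493.7, 377.1, 187.0]
orientation: [[-0.998, -0.068, -0.001], [-0.068, 0.998, -0.0], [0.001, -0.0, -1.0]]
ft_force: [0.8, 0.5, 0.5]
gripper_width: 0.999
grasp_force: 0.0
```

```bash
python3 -c "
from h import *
go(588,334,170,94)"
```

```text
pos [493.7 377.1 187. ] yaw 93.9 shift [-91.2 -49.4  17. ] len 105 turn [np.float64(-0.0), np.float64(-0.01), np.float64(-0.01)] t 0.8 w 87.9 F 0.0 q [ 0.46  0.54  1.17  0.    1.43 -1.18]
```

Call:
send_rows:
  increments:
    - [1,-30,-16,6,0,0,0]
    - [1,-60,-33,12,0,0,0]
    - [1,-91,-49,17,0,0,0]
    - [1,-91,-49,17,0,0,0]
    - [1,-91,-49,17,0,0,0]

```text
t: 1.23
position: [587.2, 334.3, 169.3]
orientation: [[-0.998, -0.064, -0.002], [-0.064, 0.998, -0.001], [0.002, -0.0, -1.0]]
ft_force: [-0.3, -0.3, 0.4]
gripper_width: 1.002
grasp_force: 0.0
```

```bash
python3 -c "
from h import *
go(588,334,170,94);look('w1')"
```

```text
pos [587.2 334.3 169.3] yaw 93.6 shift [-0.8 -0.3 -0.7] len 1 turn [np.float64(-0.0), np.float64(-0.02), np.float64(-0.06)] t 1.2 w 88.1 F 0.0 q [ 0.34  0.65  1.01  0.    1.47 -1.29]
```

View pics/w1.png

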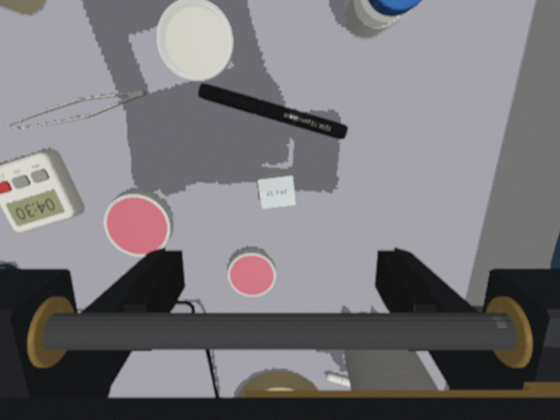

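The box lid is at (277,192), nearly square to the gripper. The large pink dish is at (138,224), the timer at (35,192) and the small pink dish at (251,274).

Run:
```python
from h import *
s=pickle.load(open("w1.pkl","rb"))
h=cv2.cvtColor(s["frame"],cv2.COLOR_RGB2HSV)
print([h[y,x].tolist() for x,y in((270,182),(265,203),(277,206),(277,215),(245,190))])
for v in (175,190,200):
    c=blob(s,(277,192),[0,0,v],[180,40,255],24)
    b=cv2.boundingRect(c);print(v,np.round(np.r_[sum(map(list,(rect(s,c,22)[0],rect(s,c,22)[1])),[]),rect(s,c,22)[2]],1),b)
c=blob(s,(138,224),[160,70,100],[10,255,255],38);print("pink",rect(s,c,12))
for v in (175,190):
  c=blob(s,(138,224),[0,0,v],[180,255,255],38);print("dish",rect(s,c,14))
```

```text
[[90, 9, 208], [90, 6, 212], [95, 8, 204], [124, 11, 170], [123, 13, 171]]
175 [588.1 332.3  27.3  31.5  10.6] (258, 176, 39, 34)
190 [588.  332.2  25.9  29.9  11.1] (258, 176, 38, 33)
200 [587.7 332.2  24.8  29.5  10.9] (259, 177, 36, 31)
pink ((629.9531860351562, 205.81698608398438), (54.08542251586914, 53.861385345458984), 73.09395599365234)
dish ((628.5540161132812, 205.73513793945312), (57.209434509277344, 61.17311477661133), 29.690601348876953)
dish ((628.4492797851562, 206.02059936523438), (56.623046875, 59.64348602294922), 28.698732376098633)
```

```bash
python3 -c "
from h import *
go(588,332.2,13,101)"
```

```text
pos [586.2 335.2 170.1] yaw 93.7 shift [ -1.8  -3.1 157.1] len 157 turn [np.float64(-0.0), np.float64(-0.01), np.float64(-1.21)] t 1.3 w 87.9 F 0.0 q [ 0.34  0.65  1.02  0.    1.47 -1.29]
```

Call:
send_rows:
  increments:
    - [1,-1,-1,40,0,0,-0.6]
    - [1,-2,-3,80,0,0,-1.2]
    - [1,-2,-3,120,0,0,-1.2]
    - [1,-2,-3,145,0,0,-1.2]
    - [1,-2,-3,157,0,0,-1.2]
    - [1,-2,-3,157,0,0,-1.2]
    - [0.25,-2,-3,157,0,0,-1.2]
    - [0.25,-2,-3,157,0,0,-1.2]

```text
t: 1.95
position: [589.2, 333.5, 16.3]
orientation: [[-0.982, -0.191, 0.004], [-0.191, 0.982, 0.001], [-0.004, 0.001, -1.0]]
ft_force: [-0.3, -0.1, 1.2]
gripper_width: 0.872
grasp_force: 0.0
```

Call:
send_rows:
  increments:
    - [0.25,0,0,0,0,0,0]
    - [0.25,0,0,0,0,0,0]
    - [0.25,0,0,0,0,0,0]
    - [0.25,0,0,0,0,0,0]
    - [0.25,0,0,0,0,0,0]
    - [0.25,0,0,0,0,0,0]

```text
t: 2.45
position: [588.4, 332.6, 13.8]
orientation: [[-0.982, -0.19, 0.0], [-0.19, 0.982, 0.0], [-0.0, 0.0, -1.0]]
ft_force: [-0.1, -0.5, 0.1]
gripper_width: 0.419
grasp_force: 0.0
```

```bash
python3 -c "
from h import *
go(588,332.2,13,101)"
```

```text
pos [588.4 332.6  13.8] yaw 101.0 shift [ 0.5 -0.3  0.8] len 1 turn [np.float64(0.0), np.float64(0.0), np.float64(-0.0)] t 2.5 w 36.9 F 0.0 q [ 0.34  0.81  1.19  0.    1.15 -1.42]
```

Call:
send_rows:
  increments:
    - [0,0,0,0,0,0,0]
    - [0,0,0,0,0,0,0]
    - [0,0,0,0,0,0,0]
    - [0,0,0,0,0,0,0]
    - [0,0,0,-20,0,0,0]
    - [0,0,0,-60,0,0,0]
    - [0,0,0,-100,0,0,0]

```text
t: 3.03
position: [587.6, 332.3, 113.6]
orientation: [[-0.982, -0.19, -0.003], [-0.19, 0.982, -0.001], [0.004, -0.001, -1.0]]
ft_force: [0.6, 0.5, 0.1]
gripper_width: 0.335
grasp_force: 30.0
```

```bash
python3 -c "
from h import *
go(495.3,-235.5,114,105.3)"
```

```text
pos [587.6 332.3 113.6] yaw 101.0 shift [ 198.8 -539.9    0.6] len 575 turn [np.float64(-0.0), np.float64(-0.03), np.float64(-0.72)] t 3.0 w 29.5 F 30.0 q [ 0.34  0.7   1.09  0.    1.35 -1.42]
```

Call:
send_rows:
  increments:
    - [0,12,-34,0,0,0,0]
    - [0,25,-68,0,0,0,0]
    - [0,37,-102,0,0,0,0]
    - [0,50,-136,0,0,0,0]
    - [0,63,-170,0,0,0,0]
    - [0,75,-204,0,0,0,0]
    - [0,88,-238,0,0,0,0]
    - [0,100,-272,0,0,0,0]

```text
t: 3.7
position: [541.4, 45.0, 113.9]
orientation: [[-0.982, -0.191, 0.0], [-0.191, 0.982, -0.0], [-0.0, -0.0, -1.0]]
ft_force: [0.0, -0.4, 0.4]
gripper_width: 0.337
grasp_force: 30.0
```

Call:
send_rows:
  increments:
    - [0,12,-34,0,0,0,-0.1]
    - [0,25,-68,0,0,0,-0.2]
    - [0,37,-102,0,0,0,-0.3]
    - [0,50,-136,0,0,0,-0.4]
    - [0,63,-170,0,0,0,-0.5]
    - [0,75,-204,0,0,0,-0.6]
    - [0,88,-238,0,0,0,-0.7]
    - [0,99,-268,0,0,0,-0.7]

```text
t: 4.37
position: [495.2, -237.6, 113.8]
orientation: [[-0.965, -0.262, 0.0], [-0.262, 0.965, -0.0], [-0.0, -0.0, -1.0]]
ft_force: [1.0, 0.1, 0.0]
gripper_width: 0.335
grasp_force: 30.0
```

Call:
send_rows:
  increments:
    - [0,0,0,0,0,0,0]
    - [0,0,0,0,0,0,0]
    - [0,0,0,0,0,0,0]

```text
t: 4.62
position: [495.8, -234.7, 113.6]
orientation: [[-0.965, -0.262, -0.0], [-0.262, 0.965, 0.001], [0.0, 0.001, -1.0]]
ft_force: [0.4, -0.1, 0.1]
gripper_width: 0.336
grasp_force: 30.0
```

```bash
python3 -c "
from h import *
go(495.3,-235.5,114,105.3);look('w2')"
```

```text
pos [ 495.8 -234.7  113.6] yaw 105.2 shift [ 0.7 -0.6 -0.4] len 1 turn [np.float64(0.01), np.float64(-0.0), np.float64(-0.02)] t 4.6 w 29.5 F 30.0 q [-0.66  0.5   1.49  0.    1.15 -2.49]
```

View pics/w2.png

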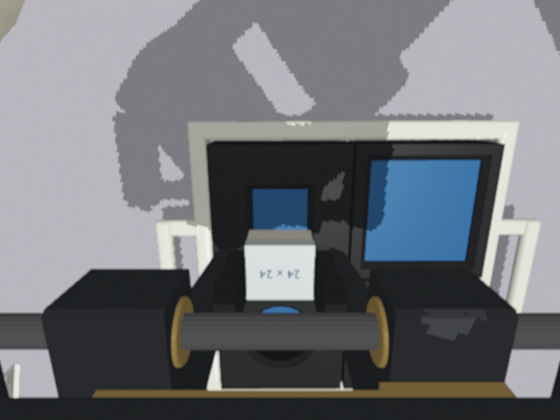

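The box sits squarely in the fingers above its pocket, which is at (280,210) and partly hidden. The timer pocket is at (422,212).

Run:
```python
from h import *
s=pickle.load(open("w2.pkl","rb"))
c=blob(s,(422,212),[95,100,40],[120,255,255],85);print("timerP",rect(s,c,30))
c=blob(s,(280,208),[95,100,40],[120,255,255],40);a=rect(s,c,26);print("boxP part",a,cv2.boxPoints(a).tolist(),cv2.boundingRect(c))
```

```text
timerP ((469.67254638671875, -141.1372833251953), (73.2282485961914, 73.63240051269531), 15.157620429992676)
boxP part ((493.75958251953125, -234.62428283691406), (29.82863426208496, 39.22121810913086), 15.157005310058594) [[474.2366027832031, -219.59542846679688], [484.4916076660156, -257.4522705078125], [513.2825927734375, -249.65313720703125], [503.0275573730469, -211.79629516601562]] (252, 188, 57, 42)
```

Call:
send_rows:
  increments:
    - [0,0,0,35,0,0,0]
    - [0,0,0,55,0,0,0]
    - [0,0,0,65,0,0,0]
    - [0,0,0,70,0,0,0]
    - [0,0,0,74,0,0,0]
    - [0,0,0,74,0,0,0]
    - [0,0,0,74,0,0,0]

```text
t: 5.25
position: [496.4, -235.4, 40.6]
orientation: [[-0.965, -0.262, 0.001], [-0.262, 0.965, -0.001], [-0.001, -0.001, -1.0]]
ft_force: [0.1, 0.4, 0.1]
gripper_width: 0.336
grasp_force: 30.0
```

```bash
python3 -c "
from h import *
go(495.3,-235.5,39.5,105.3)"
```

```text
pos [ 496.4 -235.4   40.6] yaw 105.2 shift [1.1 0.2 1.1] len 2 turn [np.float64(-0.01), np.float64(0.01), np.float64(-0.01)] t 5.2 w 29.6 F 30.0 q [-0.66  0.6   1.57 -0.    0.97 -2.49]
```

Call:
send_rows:
  increments:
    - [0,0,0,1,0,0,0]
    - [0,0,0,1,0,0,0]
    - [0.5,0,0,1,0,0,0]
    - [0.5,0,0,1,0,0,0]
    - [0.5,0,0,1,0,0,0]
    - [0.5,0,0,-10,0,0,0]
    - [0.5,0,0,-50,0,0,0]
    - [0.5,0,0,-90,0,0,0]

```text
t: 5.92
position: [495.1, -234.9, 129.7]
orientation: [[-0.965, -0.262, -0.003], [-0.262, 0.965, 0.003], [0.003, 0.003, -1.0]]
ft_force: [1.2, -0.5, 0.0]
gripper_width: 0.499
grasp_force: 0.0
```

```bash
python3 -c "
from h import *
go(629,206,150,0);go(629,206,150,180-75);go(629,206,150,15.2);look('w3')"
```

```text
pos [ 495.1 -234.9  129.7] yaw 105.2 shift [-244.6  390.5  -19.7] len 461 turn [np.float64(0.03), np.float64(-0.03), np.float64(-12.47)] t 5.9 w 43.9 F 0.0 q [-0.66  0.48  1.47 -0.    1.19 -2.49]
pos [ 495.1 -234.9  129.7] yaw 105.2 shift [-244.6  390.5  -19.7] len 461 turn [np.float64(0.03), np.float64(-0.03), np.float64(0.03)] t 5.9 w 43.9 F 0.0 q [-0.66  0.48  1.47 -0.    1.19 -2.49]
pos [ 495.1 -234.9  129.7] yaw 105.2 shift [-244.6  390.5  -19.7] len 461 turn [np.float64(0.03), np.float64(-0.03), np.float64(15.0)] t 5.9 w 43.9 F 0.0 q [-0.66  0.48  1.47 -0.    1.19 -2.49]
```

View pics/w3.png

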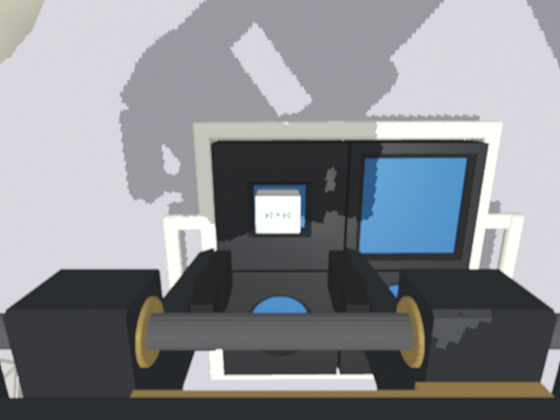

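Call:
send_rows:
  increments:
    - [0.6,-20,32,-5,0,0,1]
    - [0.7,-40,64,-10,0,0,2]
    - [0.85,-60,96,-20,0,0,3]
    - [0.85,-80,128,-20,0,0,4]
    - [0.85,-100,160,-20,0,0,5]
    - [0.85,-120,192,-20,0,0,6]
    - [0.85,-140,224,-20,0,0,7]
    - [0.85,-160,256,-20,0,0,8]

```text
t: 6.63
position: [583.4, 55.5, 149.6]
orientation: [[-0.838, 0.546, -0.0], [0.546, 0.838, -0.0], [-0.0, -0.0, -1.0]]
ft_force: [0.5, -0.4, 0.2]
gripper_width: 0.847
grasp_force: 0.0
```

```bash
python3 -c "
from h import *
go(629,206,150,15.2)
s=pickle.load(open('w3.pkl','rb'))
c=blob(s,(278,212),[0,0,180],[180,60,255],32);print('box',rect(s,c,48))"
```

```text
pos [583.4  55.5 149.6] yaw 56.9 shift [ 44.1 151.   -0.4] len 157 turn [np.float64(-0.0), np.float64(0.0), np.float64(6.95)] t 6.6 w 74.6 F 0.0 q [-0.11  0.52  1.34 -0.    1.29 -1.1 ]
box ((494.84478759765625, -235.60491943359375), (26.43147087097168, 31.069217681884766), 15.11315631866455)
```

Box at (494.8,-235.6): seated, within 1–2 mm of the pocket centre.

Call:
send_rows:
  increments:
    - [0.85,9,30,0,0,0,1]
    - [0.85,18,60,0,0,0,2]
    - [0.85,27,90,0,0,0,3]
    - [0.85,36,120,0,0,0,4]
    - [0.85,44,151,0,0,0,5]
    - [0.85,44,151,0,0,0,6]
    - [0.85,44,151,0,0,0,7]
    - [0.85,44,151,0,0,0,7]

```text
t: 7.3
position: [628.0, 204.9, 149.1]
orientation: [[-0.259, 0.966, -0.001], [0.966, 0.259, -0.0], [-0.0, -0.001, -1.0]]
ft_force: [-0.8, 0.6, -0.8]
gripper_width: 0.847
grasp_force: 0.0
```

Call:
send_rows:
  increments:
    - [0.85,0,0,0,0,0,0]
    - [0.85,0,0,0,0,0,0]

```text
t: 7.47
position: [628.1, 204.0, 149.6]
orientation: [[-0.264, 0.964, -0.0], [0.964, 0.264, -0.0], [0.0, -0.0, -1.0]]
ft_force: [0.9, 0.0, 0.5]
gripper_width: 0.855
grasp_force: 0.0
```

```bash
python3 -c "
from h import *
s=look('w4')
go(629,206,9,15.2)"
```

```text
pos [628.1 204.  149.7] yaw 15.3 shift [  1.7   1.4 140.7] len 141 turn [np.float64(-0.0), np.float64(0.0), np.float64(0.02)] t 7.5 w 74.6 F 0.0 q [ 0.14  0.64  1.1  -0.    1.4  -0.13]
```

View pics/w4.png

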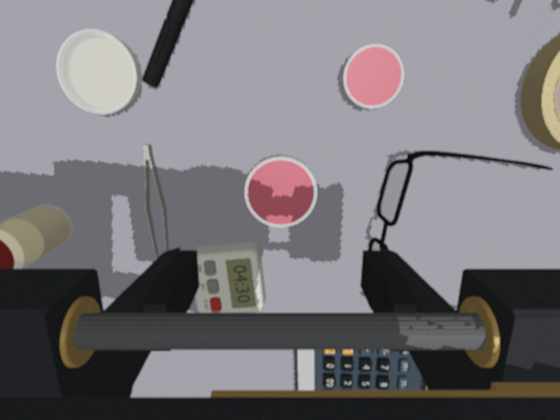

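The large pink dish is at (280,190), about 72 px across against 60 for the smaller one at (374,76). The glasses (385,200) and tweezers (155,200) are clear of the fingers.

```bash
python3 -c "
from h import *
s=pickle.load(open('w4.pkl','rb'))
c=blob(s,(281,188),[160,70,60],[10,255,255],40);print(rect(s,c,10))"
```

```text
((628.6895141601562, 205.88938903808594), (54.052249908447266, 53.70561218261719), 15.307674407958984)
```

Call:
send_rows:
  increments:
    - [0.85,1,1,40,0,0,0]
    - [0.85,2,1,80,0,0,0]
    - [0.85,2,1,115,0,0,0]
    - [0.85,2,1,135,0,0,0]
    - [0.85,2,1,140.5,0,0,0]
    - [0.85,2,1,140.5,0,0,0]
    - [0,2,1,140.5,0,0,0]
    - [0,2,1,140.5,0,0,0]

```text
t: 8.18
position: [629.7, 206.6, 11.4]
orientation: [[-0.262, 0.965, 0.004], [0.965, 0.262, 0.0], [-0.0, 0.004, -1.0]]
ft_force: [-0.1, -1.0, 1.0]
gripper_width: 0.724
grasp_force: 0.0
```

Call:
send_rows:
  increments:
    - [0,0,0,0,0,0,0]
    - [0,0,0,0,0,0,0]
    - [0,0,0,0,0,0,0]
    - [0,0,0,-5,0,0,0]
    - [0,0,0,-20,0,0,0]
    - [0,0,0,-40,0,0,0]
    - [0,0,0,-60,0,0,0]
    - [0,0,0,-80,0,0,0]

```text
t: 8.85
position: [628.4, 206.6, 90.7]
orientation: [[-0.262, 0.965, 0.0], [0.965, 0.262, 0.0], [-0.0, 0.0, -1.0]]
ft_force: [-0.8, -0.1, -0.0]
gripper_width: 0.664
grasp_force: 30.0
```

```bash
python3 -c "
from h import *
go(562.8,-118,89,15.2)"
```

```text
pos [628.4 206.6  90.7] yaw 15.2 shift [-296.  -148.4    1.7] len 331 turn [np.float64(0.0), np.float64(0.0), np.float64(-0.0)] t 8.8 w 58.5 F 30.0 q [ 0.14  0.7   1.17  0.    1.28 -0.13]
```

Call:
send_rows:
  increments:
    - [0,-15,-8,0,0,0,0]
    - [0,-45,-23,0,0,0,0]
    - [0,-80,-40,0,0,0,0]
    - [0,-115,-58,0,0,0,0]
    - [0,-150,-75,0,0,0,0]
    - [0,-185,-93,0,0,0,0]
    - [0,-220,-110,0,0,0,0]
    - [0,-250,-125,0,0,0,0]

```text
t: 9.52
position: [572.8, -69.7, 90.0]
orientation: [[-0.261, 0.965, 0.001], [0.965, 0.261, -0.0], [-0.001, 0.001, -1.0]]
ft_force: [1.0, 0.1, -0.3]
gripper_width: 0.663
grasp_force: 30.0
```

Call:
send_rows:
  increments:
    - [0,-25,-13,0,0,0,0]
    - [0,-40,-20,0,0,0,0]
    - [0,-46,-23,0,0,0,0]
    - [0,-46,-23,0,0,0,0]
    - [0,-46,-23,0,0,0,0]
    - [0,-46,-23,0,0,0,0]

```text
t: 10.02
position: [563.4, -116.6, 89.4]
orientation: [[-0.263, 0.965, 0.0], [0.965, 0.263, 0.0], [0.0, 0.0, -1.0]]
ft_force: [0.1, -0.0, -0.7]
gripper_width: 0.665
grasp_force: 30.0
```

```bash
python3 -c "
from h import *
go(562.8,-118,39.5,15.2);look('w5')"
```

```text
pos [ 563.4 -116.6   89.4] yaw 15.3 shift [-1.1 -1.  49.9] len 50 turn [np.float64(0.0), np.float64(-0.0), np.float64(0.01)] t 10.0 w 58.5 F 30.0 q [-0.41  0.57  1.44  0.    1.13 -0.68]
```

View pics/w5.png

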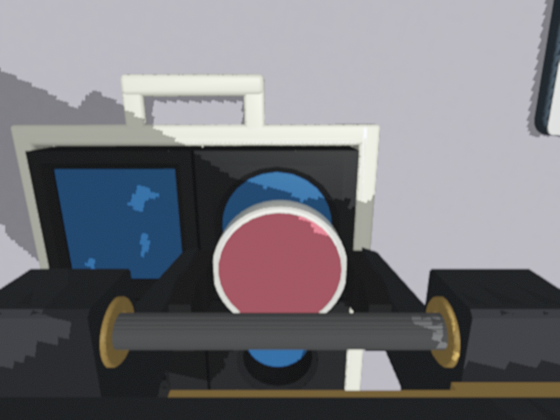

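The dish is held level at (281,265). The dish pocket's blue arc is behind it, centred near col 277.

Run:
```python
from h import *
from scipy.optimize import least_squares as L
s=pickle.load(open("w5.pkl","rb"))
c=blob(s,(277,190),[95,100,40],[125,255,255],60)
w=ray(s,c,30)[:,:2]
d=np.hypot(*(w-[563,-118]).T); w=w[(d>30)&(d<38)]
print(len(w),L(lambda p:np.hypot(*(w-p).T)-34,[563,-118],loss="soft_l1").x)
c=blob(s,(280,268),[160,60,60],[10,255,255],66);print("dish at tcp",rect(s,c,89-9+10))
```

```text
158 [ 562.17184947 -116.13676722]
dish at tcp ((563.440185546875, -114.53709411621094), (55.599464416503906, 49.30730438232422), 15.22762680053711)
```

Call:
send_rows:
  increments:
    - [0,0,-1,15,0,0,0]
    - [0,-0.5,-1.5,30,0,0,0]
    - [0,-0.5,-1.5,40,0,0,0]
    - [0,-0.5,-1.5,46,0,0,0]
    - [0,-0.5,-1.5,49,0,0,0]
    - [0,-0.5,-1.5,49,0,0,0]
    - [0,-0.5,-1.5,49,0,0,0]

```text
t: 10.65
position: [562.3, -118.5, 40.6]
orientation: [[-0.262, 0.965, 0.001], [0.965, 0.262, -0.0], [-0.0, 0.001, -1.0]]
ft_force: [-0.3, 0.8, 0.3]
gripper_width: 0.666
grasp_force: 30.0
```

```bash
python3 -c "
from h import *
go(562.3,-117,39.5,15.2)"
```

```text
pos [ 562.3 -118.5   40.6] yaw 15.2 shift [1.4 0.4 1.1] len 2 turn [np.float64(0.01), np.float64(0.0), np.float64(0.0)] t 10.7 w 58.6 F 30.0 q [-0.41  0.63  1.49  0.    1.02 -0.68]
```

Release with a modest opening and retreat, then head for the timer.

Call:
send_rows:
  increments:
    - [0,0.5,0,1,0,0,0]
    - [0,0.5,0,1,0,0,0]
    - [0.76,0.5,0,1,0,0,0]
    - [0.76,0.5,0,1,0,0,0]
    - [0.76,0.5,0,1,0,0,0]
    - [0.76,0.5,0,-15,0,0,0]
    - [0.76,0.5,0,-55,0,0,0]
    - [0.76,0.5,0,-95,0,0,0]

```text
t: 11.32
position: [561.0, -117.9, 135.2]
orientation: [[-0.262, 0.965, -0.004], [0.965, 0.262, 0.002], [0.003, -0.003, -1.0]]
ft_force: [1.1, -0.4, 0.0]
gripper_width: 0.761
grasp_force: 0.0
```

Run:
```python
from h import *
go(604,114,150,110)
s=look('w6')
c=blob(s,(280,225),[160,60,60],[10,255,255],66);print("dish",rect(s,c,40))
s=pickle.load(open("w4.pkl","rb"))
c=blob(s,(230,275),[0,0,140],[180,60,255],50);print("timer",rect(s,c,21))
```

```text
pos [ 561.  -117.9  135.2] yaw 15.2 shift [212.6 102.2 -14.6] len 236 turn [np.float64(-0.03), np.float64(-0.02), np.float64(14.2)] t 11.3 w 66.9 F 0.0 q [-0.41  0.51  1.39  0.    1.24 -0.68]
dish ((562.8878784179688, -118.1922607421875), (54.426292419433594, 54.2313232421875), 15.22789192199707)
timer ((613.00439453125, 122.2871322631836), (74.10470581054688, 61.1338996887207), 14.219100952148438)
```

View pics/w6.png

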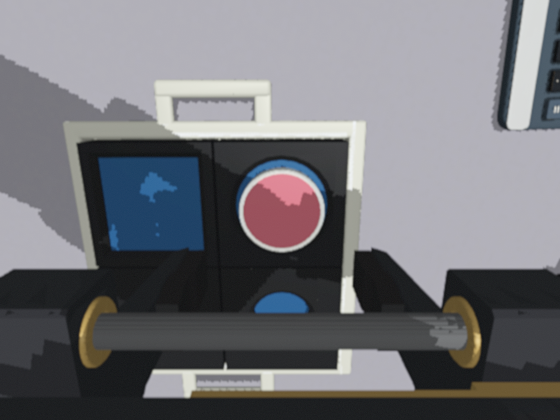

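The dish is seated at (282,210), within 1 mm of the pocket centre.

Call:
send_rows:
  increments:
    - [1,30,14,-5,0,0,1.1]
    - [1,60,28,-10,0,0,2.2]
    - [1,90,42,-15,0,0,3.3]
    - [1,120,57,-15,0,0,4.4]
    - [1,150,72,-15,0,0,5.5]
    - [1,180,86,-15,0,0,6.6]
    - [1,213,102,-15,0,0,7.7]
    - [1,213,102,-15,0,0,8.8]

```text
t: 12.03
position: [604.6, 119.6, 149.8]
orientation: [[0.611, 0.792, 0.0], [0.792, -0.611, 0.002], [0.001, -0.001, -1.0]]
ft_force: [-0.7, -0.2, 0.2]
gripper_width: 1.001
grasp_force: 0.0
```

Call:
send_rows:
  increments:
    - [1,0,0,0,0,0,1.1]
    - [1,0,0,0,0,0,2.2]
    - [1,0,0,0,0,0,3.3]
    - [1,0,0,0,0,0,4.4]
    - [1,0,0,0,0,0,5.4]
    - [1,0,0,0,0,0,5.4]
    - [1,0,0,0,0,0,5.4]

```text
t: 12.62
position: [604.4, 114.0, 150.0]
orientation: [[0.939, 0.345, -0.0], [0.345, -0.939, 0.0], [-0.0, -0.0, -1.0]]
ft_force: [-0.2, -0.1, -0.1]
gripper_width: 1.001
grasp_force: 0.0
```

Run:
```python
from h import *
s=look('w7')
go(604,114,9,110)
```

```text
pos [604.4 114.  150.1] yaw -69.8 shift [-4.000e-01 -1.000e-01  1.411e+02] len 141 turn [np.float64(-0.0), np.float64(0.0), np.float64(0.03)] t 12.7 w 88.0 F 0.0 q [-0.01  0.57  1.25  0.    1.33  1.21]
```

View pics/w7.png

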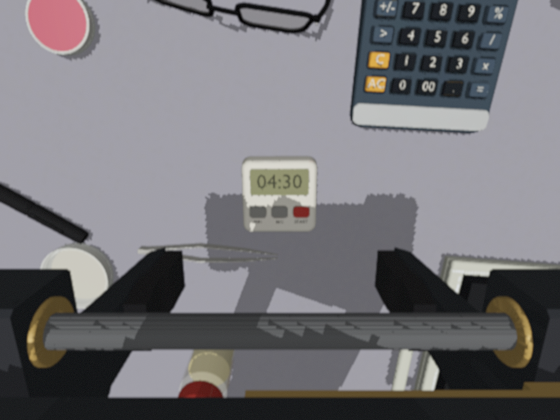

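The timer is at (280,193), square to the fingers. The tweezers at row 250 lie outside the finger strip.

Run:
```python
from h import *
s=pickle.load(open("w7.pkl","rb"))
for lo,hi in (([15,12,100],[45,255,255]),([0,0,185],[180,60,255])):
    c=blob(s,(280,193),lo,hi,54);print(rect(s,c,21),rect(s,c,15),cv2.boundingRect(c))
```

```text
((606.6812133789062, 115.53857421875), (61.90291213989258, 59.4827766418457), 20.255483627319336) ((605.257080078125, 115.0188980102539), (63.2538948059082, 60.7808952331543), 20.25546646118164) (242, 157, 75, 75)
((615.31787109375, 118.86930847167969), (36.98575973510742, 58.23866271972656), 20.135557174682617) ((614.0822143554688, 118.42237854003906), (37.792938232421875, 59.509666442871094), 20.135583877563477) (243, 161, 73, 46)
```

Call:
send_rows:
  increments:
    - [1,2,0,40,0,0,0]
    - [1,2,0,80,0,0,0]
    - [1,2,0,115,0,0,0]
    - [1,2,0,135,0,0,0]
    - [1,2,0,141,0,0,0]
    - [1,2,0,141,0,0,0]
    - [0,2,0,141,0,0,0]
    - [0,2,0,141,0,0,0]

```text
t: 13.33
position: [607.4, 114.7, 11.1]
orientation: [[0.94, 0.342, 0.003], [0.342, -0.94, -0.0], [0.003, 0.001, -1.0]]
ft_force: [0.4, -0.4, 0.4]
gripper_width: 0.873
grasp_force: 0.0
```

Call:
send_rows:
  increments:
    - [0,0,0,0,0,0,0]
    - [0,0,0,0,0,0,0]
    - [0,0,0,0,0,0,0]
    - [0,0,0,-5,0,0,0]
    - [0,0,0,-20,0,0,0]
    - [0,0,0,-40,0,0,0]
    - [0,0,0,-60,0,0,0]
    - [0,0,0,-80,0,0,0]

```text
t: 14.0
position: [606.1, 114.7, 90.4]
orientation: [[0.94, 0.342, -0.0], [0.342, -0.94, -0.0], [-0.0, -0.0, -1.0]]
ft_force: [0.3, -0.5, -0.9]
gripper_width: 0.719
grasp_force: 30.0
```

```bash
python3 -c "
from h import *
go(470,-142,89,105.2)"
```

```text
pos [606.1 114.7  90.4] yaw -70.0 shift [-215.7  194.7    1.4] len 291 turn [np.float64(-0.0), np.float64(0.0), np.float64(0.8)] t 14.0 w 63.3 F 30.0 q [-0.    0.63  1.31 -0.    1.2   1.22]
```

Call:
send_rows:
  increments:
    - [0,-15,13,0,0,0,0.1]
    - [0,-40,36,0,0,0,0.2]
    - [0,-68,61,0,0,0,0.3]
    - [0,-95,86,0,0,0,0.4]
    - [0,-122,110,0,0,0,0.5]
    - [0,-150,135,0,0,0,0.6]
    - [0,-177,160,0,0,0,0.7]
    - [0,-200,181,0,0,0,0.8]

```text
t: 14.67
position: [479.0, -125.5, 89.6]
orientation: [[0.965, 0.261, 0.0], [0.261, -0.965, -0.0], [0.0, 0.0, -1.0]]
ft_force: [0.6, -0.1, -0.3]
gripper_width: 0.719
grasp_force: 30.0
```

Call:
send_rows:
  increments:
    - [0,-10,9,0,0,0,0]
    - [0,-16,14,0,0,0,0]
    - [0,-16,14,0,0,0,0]
    - [0,-16,14,0,0,0,0]
    - [0,-16,14,0,0,0,0]

```text
t: 15.08
position: [468.9, -140.6, 89.4]
orientation: [[0.965, 0.263, 0.0], [0.263, -0.965, 0.0], [0.0, -0.0, -1.0]]
ft_force: [0.2, 0.4, -0.4]
gripper_width: 0.721
grasp_force: 30.0
```

```bash
python3 -c "
from h import *
go(470,-142,39.5,105.2);look('w8')"
```

```text
pos [ 468.9 -140.6   89.4] yaw -74.7 shift [ 0.7  1.6 49.9] len 50 turn [np.float64(-0.0), np.float64(-0.0), np.float64(0.01)] t 15.1 w 63.4 F 30.0 q [-0.53  0.45  1.68  0.    1.01  0.77]
```

View pics/w8.png

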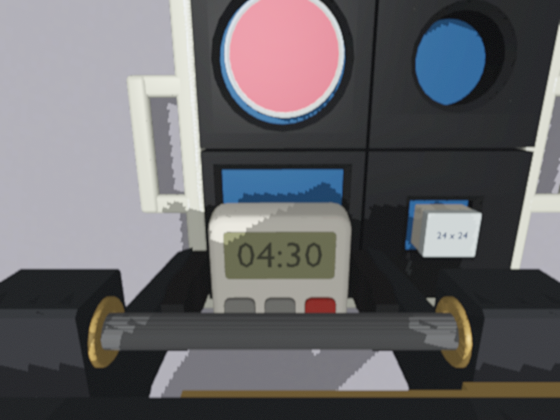

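The timer is at col 280 over its pocket, whose visible strip spans cols 222–344. The box and dish are still seated.

Run:
```python
from h import *
s=pickle.load(open("w8.pkl","rb"))
c=blob(s,(283,185),[95,100,40],[125,255,255],70)
b=cv2.boxPoints(rect(s,c,30));print(b.tolist())
u=np.array([.965,.262]);v=np.array([-.262,.965]);print("u",b@u,"v",b@v, "tcp target u,v",np.array([470,-142])@u,np.array([470,-142])@v)
c=blob(s,(448,62),[95,100,40],[125,255,255],60);print("bottleP",rect(s,c,12))
g=ray(s,[[211,260],[349,260]],96)[:,:2];print("timer v",g@v)
```

```text
[[473.65338134765625, -102.44287109375], [492.91314697265625, -173.21527099609375], [514.31494140625, -167.39105224609375], [495.05517578125, -96.61865234375]]
u [430.23548077 430.27878583 452.45746277 452.41415771] v [-222.95455652 -296.29598102 -296.28288007 -222.94145557] tcp target u,v 416.346 -260.17
bottleP ((589.2328491210938, -211.8906707763672), (45.76628875732422, 43.62470245361328), 66.75321960449219)
timer v [-228.29745556 -288.27231876]
```

Call:
send_rows:
  increments:
    - [0,0.5,1,15,0,0,0]
    - [0,0.5,1.3,30,0,0,0]
    - [0,0.5,1.3,40,0,0,0]
    - [0,0.5,1.3,46,0,0,0]
    - [0,0.5,1.3,50,0,0,0]
    - [0,0.5,1.3,50,0,0,0]
    - [0,0.5,1.3,50,0,0,0]

```text
t: 15.72
position: [469.5, -141.7, 39.9]
orientation: [[0.965, 0.263, 0.0], [0.263, -0.965, 0.001], [0.0, -0.001, -1.0]]
ft_force: [-1.7, 3.0, 5.8]
gripper_width: 0.718
grasp_force: 30.0
```

Call:
send_rows:
  increments:
    - [0,0,0,0,0,0,0]
    - [0.82,0,0,0,0,0,0]
    - [0.82,0,0,0,0,0,0]
    - [0.82,0,0,0,0,0,0]
    - [0.82,0,0,-15,0,0,0]
    - [0.82,0,0,-55,0,0,0]
    - [0.82,0,0,-95,0,0,0]
    - [0.82,0,0,-115,0,0,0]

```text
t: 16.38
position: [470.3, -143.0, 158.3]
orientation: [[0.965, 0.262, 0.005], [0.262, -0.965, -0.003], [0.004, 0.004, -1.0]]
ft_force: [0.2, -0.3, 0.8]
gripper_width: 0.818
grasp_force: 0.0
```

Run:
```python
from h import *
s=look('w9')
go(438,120,160,105);go(438,120,160,15)
s=pickle.load(open("top0.pkl","rb"))
for z in(86,80,75):
    c=blob(s,(252,261),[165,120,60],[10,255,255],16);print(rect(s,c,z)[0])
```

```text
pos [ 471.3 -143.5  160.4] yaw -74.8 shift [  37.  -263.1   -1.2] len 266 turn [np.float64(0.07), np.float64(-0.07), np.float64(0.03)] t 16.4 w 72.3 F 0.0 q [-0.54  0.35  1.59  0.    1.19  0.77]
pos [ 471.3 -143.5  160.4] yaw -74.8 shift [  37.  -263.1   -1.2] len 266 turn [np.float64(0.07), np.float64(-0.07), np.float64(-14.97)] t 16.4 w 72.3 F 0.0 q [-0.54  0.35  1.59  0.    1.19  0.77]
(438.2440185546875, 120.29881286621094)
(438.6418762207031, 120.6786117553711)
(438.973388671875, 120.99510192871094)
```

View pics/w9.png

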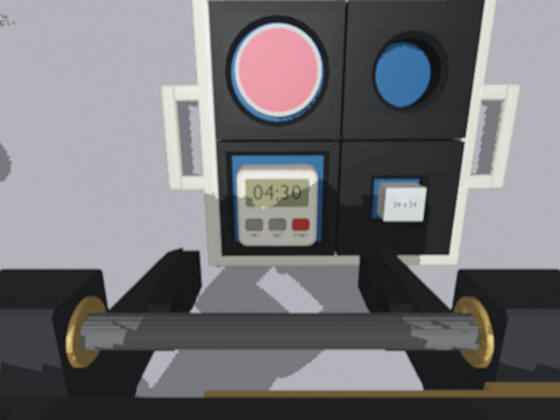

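All three are seated: timer (278,205), dish (278,70), box (402,202). The bottle is next.

Call:
send_rows:
  increments:
    - [1,4,-33,0,0,0,0]
    - [1,9,-66,0,0,0,0]
    - [1,14,-99,0,0,0,0]
    - [1,18,-132,0,0,0,0]
    - [1,23,-165,0,0,0,0]
    - [1,28,-198,0,0,0,0]
    - [1,33,-231,0,0,0,0]
    - [1,37,-263,0,0,0,0]

```text
t: 17.1
position: [435.7, 122.6, 154.1]
orientation: [[0.965, 0.262, 0.0], [0.262, -0.965, 0.0], [0.0, 0.0, -1.0]]
ft_force: [0.3, 0.1, 0.8]
gripper_width: 1.0
grasp_force: 0.0
```

Call:
send_rows:
  increments:
    - [1,0,0,0,0,0,0]
    - [1,0,0,0,0,0,0]
    - [1,0,0,0,0,0,0]

```text
t: 17.35
position: [436.3, 120.5, 154.1]
orientation: [[0.965, 0.262, -0.0], [0.262, -0.965, -0.0], [-0.0, 0.0, -1.0]]
ft_force: [-0.1, 0.3, -0.2]
gripper_width: 1.003
grasp_force: 0.0
```

Run:
```python
from h import *
s=look('w10')
go(438.5,120.5,32,105.2)
c=blob(s,(280,230),[165,120,40],[10,255,255],80)
print(rect(s,c,86),rect(s,c,78), cv2.boundingRect(c)) if c is not None else print(None)
```

```text
pos [436.4 120.1 154.1] yaw -74.9 shift [  2.2   0.2 122.1] len 122 turn [np.float64(0.0), np.float64(0.0), np.float64(-0.01)] t 17.4 w 87.8 F 0.0 q [ 0.01  0.3   1.69 -0.    1.15  1.31]
((440.94677734375, 121.24557495117188), (37.03963851928711, 34.810211181640625), 15.15822982788086) ((438.5294494628906, 120.544189453125), (38.42395782470703, 36.111209869384766), 15.158199310302734) (254, 187, 55, 56)
```

View pics/w10.png

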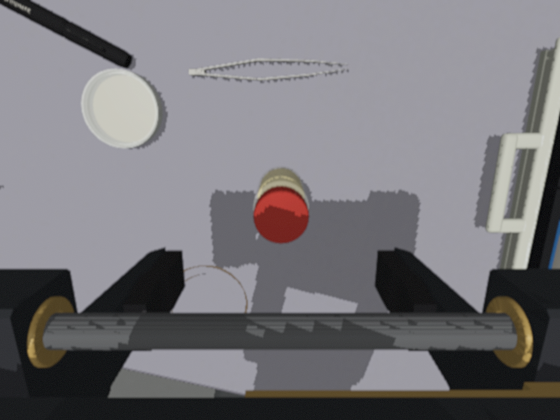

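The red cap is at (281,214), centred between the open fingers. The straw dish at (120,108) is well clear.

Call:
send_rows:
  increments:
    - [1,3,0.5,30,0,0,0]
    - [1,3,0.5,65,0,0,0]
    - [1,3,0.5,95,0,0,0]
    - [1,3,0.5,115,0,0,0]
    - [1,3,0.5,122,0,0,0]
    - [0.55,3,0.5,122,0,0,0]
    - [0.55,3,0.5,122,0,0,0]
    - [0.55,3,0.5,122,0,0,0]

```text
t: 18.07
position: [440.0, 120.9, 33.4]
orientation: [[0.965, 0.261, 0.002], [0.261, -0.965, -0.0], [0.002, 0.001, -1.0]]
ft_force: [-0.4, -0.0, 0.9]
gripper_width: 0.799
grasp_force: 0.0
```

Call:
send_rows:
  increments:
    - [0.4,0,0,0,0,0,0]
    - [0.4,0,0,0,0,0,0]
    - [0.4,0,0,0,0,0,0]
    - [0,0,0,0,0,0,0]
    - [0,0,0,0,0,0,0]
    - [0,0,0,0,0,0,0]
    - [0,0,0,-10,0,0,0]
    - [0,0,0,-30,0,0,0]

```text
t: 18.73
position: [438.1, 121.2, 61.2]
orientation: [[0.965, 0.262, -0.004], [0.262, -0.965, -0.0], [-0.004, -0.001, -1.0]]
ft_force: [-0.4, 0.4, -0.4]
gripper_width: 0.446
grasp_force: 30.0
```

```bash
python3 -c "
from h import *
go(588.3,-211.3,112,105.2)"
```

```text
pos [438.1 121.2  61.2] yaw -74.8 shift [ 57.7 360.1 -51.4] len 368 turn [np.float64(-0.01), np.float64(0.04), np.float64(-0.0)] t 18.7 w 39.2 F 30.0 q [0.01 0.45 1.81 0.   0.89 1.31]
```

Call:
send_rows:
  increments:
    - [0,0,0,-20,0,0,0]
    - [0,2,10,-40,0,0,0]
    - [0,7,40,-50,0,0,0]
    - [0,12,75,-51,0,0,0]
    - [0,18,110,-51,0,0,0]
    - [0,23,145,-51,0,0,0]
    - [0,29,180,-51,0,0,0]
    - [0,34,215,-51,0,0,0]

```text
t: 19.4
position: [528.6, -79.0, 113.2]
orientation: [[0.965, 0.262, -0.0], [0.262, -0.965, 0.0], [-0.0, -0.0, -1.0]]
ft_force: [0.5, 1.4, -0.9]
gripper_width: 0.447
grasp_force: 30.0
```

Call:
send_rows:
  increments:
    - [0,6,35,0,0,0,0]
    - [0,12,70,0,0,0,0]
    - [0,17,105,0,0,0,0]
    - [0,21,130,0,0,0,0]
    - [0,24,145,0,0,0,0]
    - [0,24,145,0,0,0,0]
    - [0,24,145,0,0,0,0]
    - [0,24,145,0,0,0,0]

```text
t: 20.07
position: [588.9, -209.9, 113.0]
orientation: [[0.965, 0.263, -0.001], [0.263, -0.965, 0.001], [-0.001, -0.001, -1.0]]
ft_force: [0.3, -0.6, -0.7]
gripper_width: 0.447
grasp_force: 30.0
```

```bash
python3 -c "
from h import *
go(588.3,-211.3,45,105.2);look('w11')"
```

```text
pos [ 588.9 -209.9  113. ] yaw -74.8 shift [-0.9  1.2 68. ] len 68 turn [np.float64(-0.01), np.float64(0.01), np.float64(0.0)] t 20.1 w 39.3 F 30.0 q [-0.53  0.62  1.26  0.    1.26  0.77]
```

View pics/w11.png

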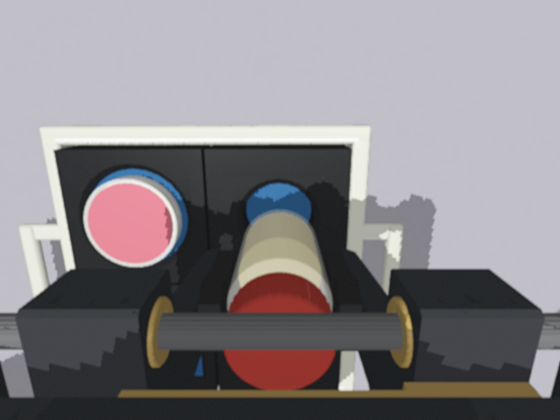

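The bottle is upright at col 280, over its well at (279,205).

Call:
send_rows:
  increments:
    - [0,-0.5,1,20,0,0,0]
    - [0,-0.5,1,38,0,0,0]
    - [0,-0.5,1,50,0,0,0]
    - [0,-0.5,1,60,0,0,0]
    - [0,-0.5,1,65,0,0,0]
    - [0,-0.5,1,68,0,0,0]
    - [0,-0.5,1,68,0,0,0]
    - [0,-0.5,1,68,0,0,0]

```text
t: 20.78
position: [589.5, -212.1, 45.9]
orientation: [[0.965, 0.262, 0.001], [0.262, -0.965, -0.0], [0.001, 0.001, -1.0]]
ft_force: [0.4, -1.2, -0.5]
gripper_width: 0.446
grasp_force: 30.0
```

```bash
python3 -c "
from h import *
go(588.3,-211.3,44,105.2)"
```

```text
pos [ 589.5 -212.1   45.9] yaw -74.8 shift [-0.9 -1.1  1.9] len 2 turn [np.float64(0.01), np.float64(-0.01), np.float64(-0.0)] t 20.8 w 39.2 F 30.0 q [-0.53  0.7   1.33  0.    1.12  0.77]
```

Call:
send_rows:
  increments:
    - [0,-0.5,0,1,0,0,0]
    - [0,-0.5,0,1.5,0,0,0]
    - [0,-0.5,0,1.5,0,0,0]
    - [0,-0.5,0,1.5,0,0,0]

```text
t: 21.12
position: [589.0, -212.4, 44.5]
orientation: [[0.965, 0.262, 0.001], [0.262, -0.965, -0.001], [0.001, 0.001, -1.0]]
ft_force: [-1.2, 0.8, 5.3]
gripper_width: 0.45
grasp_force: 30.0
```

Call:
send_rows:
  increments:
    - [0.6,0,0,0,0,0,0]
    - [0.6,0,0,0,0,0,0]
    - [0.6,0,0,0,0,0,0]
    - [0.6,0,0,-10,0,0,0]
    - [0.6,0,0,-40,0,0,0]
    - [0.6,0,0,-80,0,0,0]
    - [0.6,0,0,-120,0,0,0]
    - [0.6,0,0,-140,0,0,0]

```text
t: 21.78
position: [589.6, -212.7, 189.5]
orientation: [[0.965, 0.262, 0.006], [0.262, -0.965, -0.004], [0.005, 0.005, -1.0]]
ft_force: [-0.0, 0.4, 1.0]
gripper_width: 0.603
grasp_force: 0.0
```

Call:
send_rows:
  increments:
    - [0.6,-30,-30,0,0,0,0]
    - [0.6,-60,-60,0,0,0,0]
    - [0.6,-90,-90,0,0,0,0]
    - [0.6,-120,-120,0,0,0,0]
    - [0.6,-150,-150,0,0,0,0]
    - [0.6,-170,-190,0,0,0,0]
    - [0.6,-190,-220,0,0,0,0]
    - [0.6,-190,-220,0,0,0,0]

```text
t: 22.45
position: [342.4, -45.6, 183.8]
orientation: [[0.965, 0.264, -0.003], [0.264, -0.965, 0.002], [-0.002, -0.003, -1.0]]
ft_force: [-0.1, 0.4, -0.3]
gripper_width: 0.6
grasp_force: 0.0
```

Run:
```python
from h import *
from station import cams
go(400,0,180)
s=cams.snapshot("top");pickle.dump(s,open("top1.pkl","wb"))
f=s["frame"][:,:,::-1];cv2.imwrite("pics/top1.png",cv2.resize(f[130:290,90:450],None,fx=2.2,fy=2.2,interpolation=cv2.INTER_CUBIC))
W=([0,0,150],[180,60,255])
for n,seed,lo,hi,z,rad in [("redcap",(402,188),[165,120,60],[10,255,255],98,26),("pink",(356,208),[160,70,100],[10,255,255],40,20),("timer",(367,249),[0,0,130],[180,60,255],51,24),("box",(407,240),*W,48,14),("straw",(193,247),*W,14,18),("blue",(127,258),[95,120,50],[120,255,255],86,18)]:
    c=blob(s,seed,lo,hi,rad)
    print(n,None if c is None else np.round(rect(s,c,z)[0],1), None if c is None else np.round(rect(s,c,z)[1],1))
```

```text
pos [342.4 -45.6 183.8] yaw -74.7 shift [ 67.6 -28.7   3.7] len 74 turn [np.float64(-0.02), np.float64(0.02), 0.0] t 22.4 w 52.8 F 0.0 q [-0.48  0.08  1.89  0.    1.17  0.82]
redcap [ 588.  -211.5] [34.7 38.2]
pink [ 563.9 -118.3] [51.4 53.2]
timer [ 466.8 -141. ] [61.6 61.5]
box [ 496.2 -234.4] [25.4 29. ]
straw [470.2 262.2] [59.2 61.3]
blue [438.9 393.9] [32.3 34.9]
```

View pics/top1.png

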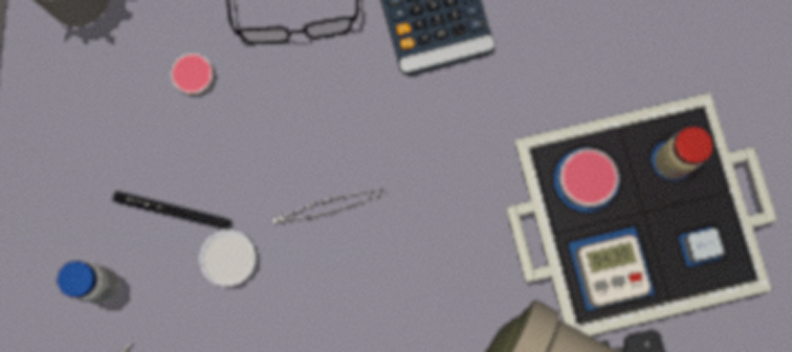

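All four are in their pockets within about 4 mm, and the blue bottle and straw dish have not moved.

```bash
python3 -c "
from station import order
print(order.job_done())"
```

```text
the job is handed in; nothing more can be done
None
```

The red-capped bottle, pink dish, timer and cover-glass box are each seated and released in their own pockets, within about 4 mm of centre in the last picture; the blue-capped bottle and straw dish are where they stood, and the job was handed in at about 22 s (no verdict shown).

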